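Slide the flat tin between the two jars

ROBOT

A 6-joint arm with a two-finger parallel gripper is mounted at the origin on the work surface. World frame = base frame: x ahead of the robot, y to its left, z up, the work surface at z = 0. Lengths are in mm, angles in rad, forces in N, time in s.
With the tool pointing down it reaches from about 275 to 750 mm from the base axis. Payload 10.2 kg.
Tool frame: the origin (TCP) lies on the front face of the gripper's body, between the roots of the fingers; the fingertips stand 73 mm ahead of it and the grasp point (between the pads) lies 54 mm ahead of it; z points along the fingers, y is the line along which they close (so a half turn about z gives the same grasp; the last joint's range is limited). The gripper opens to 85 mm and grips with 20 to 120 N. Pads are 22 mm wide; open, the fingers measure 114 mm over their backs; the gripper's body (76 mm by 85 mm) begins 54 mm behind the grasp point. The pads swing forward as they close: fully open they stand 13 mm farther back than shut.
Start: joints at [0.914, 0.313, 1.498, -0, 1.331, -0.223], TCP at [220.682, 476.373, 303.894] pointing down, gripper open.
Joint ranges: [-2.94, 2.94], [-0.97, 2.17], [0.19, 2.56], [-1.23, 4.37], [0.02, 3.11], [-2.88, 2.88]. Speed limits (rad/s): [2.39, 2.39, 3.01, 3.14, 3.14, 3.14].

INTERFACE

Orientations are given as a unit quaternion [w, x, y, z].
In Python, from rig import * gives the robot as it stands.
- The arm moves only by the tool step_arm, never from a script. Its argument "plan" is a list of rows, each an object with "offset": the shift along the tool's x, y, z in cm, a list of three; "rot": the turn, a rotation vector about the tool's x, y, z in degrees, a list of three; "gripper": the finger opening in cm, from 0 to 8.54. In form: [{"offset": [x, y, z], "rot": [wx, wy, wz], "gripper": gripper}, ...]. A call has 1 to 12 rows; each row is the pose to reach, as a shift and turn from the pose commanded when the call began, along the tool's axes at that moment; what a row does not reach only later rows make up. A row lasts 1/10 s, in which the tool goes at most 50 mm and 8.59 degrees, less where a joint would pass 70% of its speed; a pose out of reach is approached as far as the arm can. A call with a gripper value outside its range is refused whole. The fingers move at their own pace and stop on an object; "squeeze" is the grip in N (left out, the last holds). Time passes only in rows, so rows that repeat a pose let the fingers close. It gives the time, the measured TCP pose, the force, the opening and the grip force at its end, in the units of the state.
- sense(): the state, without advancing time (a new reading comes with each control period).
- capture(name): name is "side" or "top" or "wrist"; returns a dict with "color" (420x560x3 uint8, red, green, blue), "depth" (420x560 float32, mm along the optical axis (not along the pixel's ray), 0 where there is no reading), "vertical_fov" (degrees; the focal length in pixels is half the picture's height over the tangent of half this angle, whatever the lens; pixels are square), "cx", "cy" (the principal point, pixels), "k1" (the pictures are not rectified: a ray, as slopes to the right and down, at radius r is drawn at 1 + k1 r^2 times it, then the intrinsics apply), "rvec" (rotation vector, rad) and "tvec" (3), from world to camera coordinates, as OpenCV has them; the wrist camera has in their place "mount" (4x4, takes a point from camera to tool coordinates, whose origin is the TCP and whose axes are the flange's). Camera axes: x right, y down, z forward; pixel columns grow to the right and rows downward; lengths in mm; the calibration is good to about 2 mm. A picture is of the moment at which its call begins: read the wrist's pose just before it.
- finish_job(): hands the job in; it is judged then, once.
The state is a dict: "time_s": time; "joints": joint angles; "dq": joint speeds; "tau": joint torques, N m; "eef_pos": TCP position; "ee_rot": TCP orientation; "force": force on the tool from outside, world axes, zero at the start; "wrist_torque": the same for the moment, N m; "grip_width": opening from 0.0 (shut) to 1.0 (fully open); "grip_force": force on a finger pad.
Only numpy, scipy, OpenCV 4.12 (cv2) and the standard library are available. Lean on these libraries where they do the work, as an engineer would, in place of code of your own. Each camera call takes 0.05 s, during which the arm holds its last target. There are 200 camera calls.

TASK

On this craft table, gently push the wide flat tin across the table and through the narrow gap between the two fixed corked jars, until the whole tin lies on the hexagonal card on the other side. Only push it along the table top: do not lift or tip it, do not lean on the jars with the gripper, and leave everything else on the table where it is.

Things in the scene. Friction and masses are not known exactly. Their poses are not given: they have to be found in the camera images.
- tin: The wide flat round tin, steel with a brass lid, a closed solid cylinder 76 mm in diameter and 30 mm high, 100 to 220 g, standing loose on the table; it stays where it is left. Origin: centre of its underside (on the table top, z = 0). It is too wide to be held by the sides and still pass the gap.
- jars: Two equal squat white stoneware jars with cork lids, fixed to the table: each 90 mm in diameter and 56 mm high, upright. Origin: on the table top midway between them; the jars' axes stand 87 mm from it along this frame's +x and -x, leaving an 84 mm wide gap. The way through the gap runs along this frame's y axis; the tin may have to go either way along it.
- gap_mid (a point): The middle of the gap between the jars, on the table top (same point and axes as the jars' origin).
- card: A flat white hexagonal card with a terracotta border and a leaf picture, fixed to the table, flush with its top (nothing to trip over), 130 mm across the flats (150 mm across the corners). Origin: its centre. Its corners point along its own +y and -y, its flats face +x and -x. It lies on the other side of the jars from the tin.
- gluestick: Bystander: upright glue stick 30 mm in diameter, 85 mm high; origin under its centre.
- stamp: Bystander: wooden hand stamp, base 40 x 50 mm, 62 mm high; origin under its centre.
- smalltin: Bystander: narrow tall tin 50 mm in diameter, 64 mm high; origin under its centre.
- mug: Bystander: mug 80 mm in diameter, 90 mm high, with a handle; origin under its centre.
- tape: Bystander: flat-lying roll of tape 90 mm in diameter, 20 mm high; origin under its centre.
- scissors: Bystander: scissors lying flat, about 185 mm long, 10 mm high; origin near the pivot.
- glasses: Bystander: a pair of spectacles standing open on the table, 120 mm wide, 130 mm deep, 40 mm high; origin under the bridge, temples towards its own +x.
Not all that is in view belongs to the job. What is meant by the tin is not orange, and is the larger of those in its own colour.

How it is judged:
By the outcome, as a careful person would: the job done as asked, in the order asked, and still so for the second after the job is handed in, with the robot touching nothing.
It also fails if it takes over 64 s, if anything falls off the work surface, if the arm or the gripper's body presses on something with over 40 N, if the wrist force passes 120 N, or if a joint passes its speed limit or range.

## Working session

There is one attempt and no reset: what is moved stays moved. The work goes in short steps, Python scripts to look and compute and a tool call to move; the robot and the scene stay as the last step left them, time stands still between calls to the robot, and variables do not carry over. Pictures are saved under pics/ and viewed, at most 10 in all, crops included, and the job is handed in when it is done.

Besides the shell and the picture viewer there is one more tool, called after "Emit:" as a command line: name --argument value ..., lists and objects as JSON in quotes. step_arm: Moves the arm, as the interface text tells. Its arguments: {"type":"object","properties":{"plan":{"type":"array"},"squeeze":{"type":"number"}},"required":["plan"]}

```bash
mkdir -p pics
cat > h.py <<'E'
from rig import *
import numpy as np, cv2
from scipy.spatial.transform import Rotation as R
def cloud(c):
    h,w=c["depth"].shape
    f=h/2/np.tan(np.radians(c["vertical_fov"])/2)
    K=np.array([[f,0,c["cx"]],[0,f,c["cy"]],[0,0,1]])
    u,v=np.meshgrid(np.arange(w),np.arange(h))
    p=cv2.undistortPoints(np.stack([u,v],-1).reshape(-1,1,2).astype(float),K,np.array([c["k1"],0,0,0,0.])).reshape(h,w,2)
    d=c["depth"].astype(float)
    P=np.dstack([p*d[...,None],d])
    if "rvec" in c:
        Rm=cv2.Rodrigues(np.array(c["rvec"],float))[0]
        return (P-np.array(c["tvec"]).ravel())@Rm
    return P
def save(n,img): cv2.imwrite(f"pics/{n}.png",cv2.cvtColor(img,cv2.COLOR_RGB2BGR))
E
python3 - <<'E'
from h import *
s=sense(); print(s)
c=capture("top"); np.savez("top.npz",**c); save("top0",c["color"])
d=capture("side"); np.savez("side.npz",**d)
save("both",cv2.resize(np.hstack([c["color"],d["color"]]),(800,300)))
E
```

```text
{'time_s': 0.0, 'joints': array([ 9.13591247e-01,  3.13438873e-01,  1.49842402e+00, -3.10287561e-05,
        1.33098269e+00, -2.23413146e-01]), 'dq': array([-6.20156338e-04, -5.97806337e-04,  5.11133527e-04,  1.18135724e-03,
       -1.26903789e-03,  9.64058746e-05]), 'tau': array([-3.47857822e-04, -4.12270975e+01, -2.59736449e+01, -1.95717330e-04,
        4.20566925e-03, -1.76578709e-05]), 'eef_pos': array([220.58697014, 476.23295553, 303.34562496]), 'ee_rot': array([-2.53380677e-04,  2.15195709e-01,  9.76570742e-01, -5.73135480e-04]), 'force': array([0.15492564, 0.14795627, 0.09221847]), 'wrist_torque': array([-0.00309644, -0.0019881 ,  0.00395065]), 'grip_force': 0.0, 'grip_width': 0.9996006286581244}
```

View pics/top0.png

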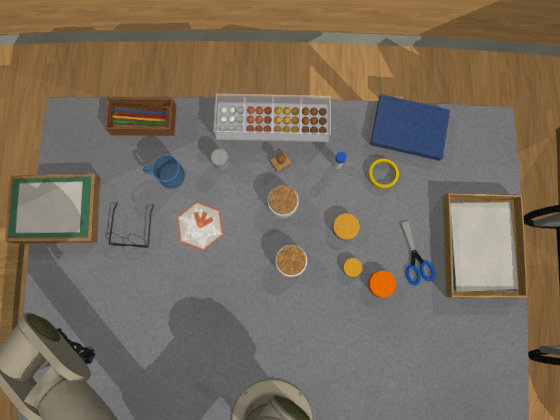

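The picture shows three candidates for the tin: a large brass disc at (346,226), a smaller brass disc at (353,267) and an orange disc at (383,284). The description fits (346,226). The jars are at (283,200) and (291,260), and the card is at (200,226).

Run:
```python
from h import *
c=dict(np.load("top.npz")); c={k:(v if v.ndim else float(v)) for k,v in c.items()}
P=cloud(c); img=c["color"]
save("crop",cv2.resize(img[170:310,160:440],(800,400),interpolation=cv2.INTER_CUBIC))
print("table z",np.median(P[300:330,300:330,2]))
for n,(u,v),r,lo,hi in [("tin",(346,226),22,20,40),("small",(353,267),15,8,70),("orange",(383,284),20,8,70),("jarA",(283,200),24,45,70),("jarB",(291,260),24,45,70),("stamp",(281,160),16,10,90),("glue",(340,160),14,10,110),("smalltin",(219,158),14,40,90),("tape",(383,173),20,10,40),("mug",(168,170),22,60,120)]:
    Q=P[v-r:v+r,u-r:u+r].reshape(-1,3); m=(Q[:,2]>lo)&(Q[:,2]<hi); Q=Q[m]
    (x,y),rad=cv2.minEnclosingCircle(Q[:,:2].astype(np.float32))
    print(n,"c %.1f %.1f r %.1f"%(x,y,rad),"med",np.median(Q,0).round(1),"top",np.percentile(Q[:,2],95).round(1),"mean",Q.mean(0).round(1)[:2],"ext",np.ptp(Q[:,:2],axis=0).round(0))
# card: colour differing from grey-blue table
hsv=cv2.cvtColor(img,cv2.COLOR_RGB2HSV); m=np.zeros(img.shape[:2],np.uint8)
sub=(slice(195,260),slice(170,232)); g=img[sub].astype(int)
mm=((g.max(2)>150)|(g[...,0]-g[...,2]>30)).astype(np.uint8); m[sub]=mm
Q=P[m>0]; hull=cv2.convexHull(Q[:,:2].astype(np.float32)); M=cv2.moments(hull)
print("card",M['m10']/M['m00'],M['m01']/M['m00'],"z",np.median(Q[:,2]),"area",M['m00'],"exp",0.866*130**2)
for a in range(0,180,10):
    n=np.array([np.cos(np.radians(a)),np.sin(np.radians(a))]); print(a,np.ptp(Q[:,:2]@n).round(0),end="; ")
```

```text
table z 0.6712625710495139
tin c 550.4 -197.9 r 38.5 med [ 548.8 -198.    31.2] top 35.9 mean [ 549.2 -197.9] ext [76. 76.]
small c 440.2 -225.9 r 38.9 med [ 431.8 -218.6   22.2] top 26.4 mean [ 431.8 -218.2] ext [75. 71.]
orange c 385.7 -299.7 r 62.6 med [ 385.7 -300.1   30.5] top 35.5 mean [ 386.5 -299.9] ext [91. 93.]
jarA c 617.9 -14.4 r 44.4 med [617.  -13.8  57.1] top 62.0 mean [617.  -14.2] ext [85. 89.]
jarB c 446.3 -41.2 r 44.6 med [445.7 -40.9  57.2] top 61.6 mean [445.9 -40.7] ext [87. 87.]
stamp c 746.6 -9.2 r 36.4 med [736.1  -4.9  20.1] top 61.4 mean [736.3  -5.5] ext [68. 60.]
glue c 731.4 -176.2 r 26.6 med [ 732.7 -174.6   82. ] top 88.4 mean [ 734.2 -175.3] ext [42. 33.]
smalltin c 735.3 171.5 r 26.2 med [732.7 170.6  63.9] top 69.3 mean [733.  170.8] ext [51. 47.]
tape c 711.2 -313.3 r 46.2 med [ 710.9 -312.6   19.6] top 24.7 mean [ 711.2 -312.1] ext [90. 88.]
mug c 692.0 328.4 r 50.6 med [694.3 324.6  82. ] top 94.1 mean [693.1 322.5] ext [ 78. 101.]
card 499.0317555522551 173.59968346285282 z 2.1817878842282754 area 30032.58512080361 exp 14635.4
0 276.0; 10 314.0; 20 342.0; 30 361.0; 40 371.0; 50 377.0; 60 373.0; 70 359.0; 80 334.0; 90 300.0; 100 258.0; 110 217.0; 120 171.0; 130 147.0; 140 146.0; 150 141.0; 160 178.0; 170 230.0;
```

View pics/crop.png

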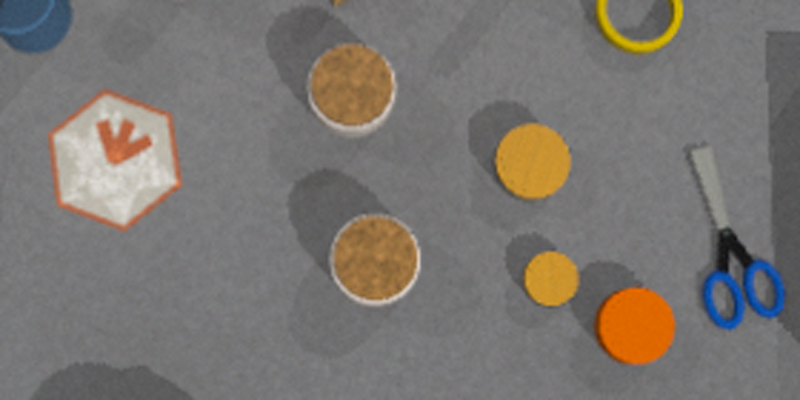

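The crop confirms it: the large brass tin is at crop (533,160) and measures r 38, h 31. The small brass one at (551,278) and the orange one at (636,326) are the decoys. Next I'll locate the card and work out the first move.

```bash
cat >> h.py <<'E'
def rel(goal,heading=None,s=None):
    "offset (cm, tool axes) and turn (deg about tool z) to TCP goal with tool x along heading(deg, world)"
    s=s or sense(); q=s["ee_rot"]; Rm=R.from_quat([q[1],q[2],q[3],q[0]]).as_matrix()
    o=Rm.T@(np.array(goal)-s["eef_pos"])/10
    h0=np.degrees(np.arctan2(Rm[1,0],Rm[0,0]))
    print("t",s["time_s"],"tcp",s["eef_pos"].round(1),"head",h0.round(2),"tilt",Rm[:,2].round(4),"F",s["force"].round(1),"grip",s["grip_width"].round(3))
    print("offset",o.round(2),"rotz",None if heading is None else round(-(heading-h0),2))
E
python3 - <<'E'
from h import *
c=dict(np.load("top.npz")); c={k:(v if v.ndim else float(v)) for k,v in c.items()}
P=cloud(c)
cr=[(107,91),(172,115),(181,185),(124,229),(60,205),(51,135)]
# table-plane positions from pixel rays: use neighbourhood fit of P over card
L=[]
for a,b in cr:
    u,v=160+a*.35,170+b*.35; p=P[int(v)-3:int(v)+4,int(u)-3:int(u)+4].reshape(-1,3); p=p[p[:,2]<10]; L.append(np.median(p,0))
L=np.array(L); print(L.round(0)); C=L.mean(0); print("card",C.round(1),"corner radii",np.linalg.norm(L[:,:2]-C[:2],axis=1).round(0))
mid=np.array([531.6,-27.4]); tin=np.array([549.5,-198])
d=mid-tin; h=np.degrees(np.arctan2(d[1],d[0])); e=C[:2]-mid
print("heading1",h,"heading2",np.degrees(np.arctan2(e[1],e[0])),"gap axis",np.degrees(np.arctan2(617.2+0-445.9,-(-14.1+41.))))
d/=np.linalg.norm(d); print("pre",tin-75*d)
rel([*(tin-75*d),240],h)
E
```

```text
[[617. 238.   1.]
 [592. 169.   1.]
 [521. 157.   1.]
 [472. 214.   1.]
 [497. 280.   1.]
 [568. 296.   2.]]
card [544.5 225.5   1.4] corner radii [74. 74. 73. 73. 72. 74.]
heading1 95.98977449310495 heading2 87.08442148667932 gap axis 98.92452799255705
pre [ 557.32632279 -272.59054009]Traceback (most recent call last):
  File "<stdin>", line 14, in <module>
  File "h.py", line 22, in rel
    print("t",s["time_s"],"tcp",s["eef_pos"].round(1),"head",h0.round(2),"tilt",Rm[:,2].round(4),"F",s["force"].round(1),"grip",s["grip_width"].round(3))
                                                                                                                                ^^^^^^^^^^^^^^^^^^^^^
AttributeError: 'float' object has no attribute 'round'
```

Emit:
step_arm --plan '[{"offset": [-5,-4.3,0],"rot": [0,0,5],"gripper": 3.4},{"offset": [-9,-7.8,0],"rot": [0,0,12],"gripper": 3.4},{"offset": [-12.5,-10.8,0],"rot": [0,0,20],"gripper": 3.4},{"offset": [-16,-13.9,0],"rot": [0,0,28],"gripper": 3.4},{"offset": [-19.5,-16.9,0],"rot": [0,0,36],"gripper": 3.4},{"offset": [-23,-20,0],"rot": [0,0,44],"gripper": 3.4},{"offset": [-26.5,-23,0],"rot": [0,0,52],"gripper": 3.4},{"offset": [-30,-26,0],"rot": [0,0,59.1],"gripper": 3.4},{"offset": [-33.5,-29,0],"rot": [0,0,59.1],"gripper": 3.4},{"offset": [-37,-32.1,0],"rot": [0,0,59.1],"gripper": 3.4},{"offset": [-40,-34.7,0],"rot": [0,0,59.1],"gripper": 3.4},{"offset": [-43,-37.3,0],"rot": [0,0,59.1],"gripper": 3.4}]'

```text
time_s: 1.3
eef_pos: [454.4, -44.7, 303.7]
ee_rot: [-0.0, 0.669, 0.743, -0.0]
force: [0.3, 0.8, 0.5]
grip_width: 0.397
grip_force: 0.0
```

```bash
sed -i 's/s\["grip_width"\].round(3)/round(float(s["grip_width"]),3)/' h.py
python3 - <<'E'
from h import *
rel([557.3,-272.6,240],96)
E
```

```text
t 1.3 tcp [454.4 -44.7 303.7] head 96.0 tilt [-4.e-04  2.e-04 -1.e+00] F [0.3 0.8 0.5] grip 0.397
offset [-23.75   7.85   6.36] rotz 0.0
```

Emit:
step_arm --plan '[{"offset": [-4,1.3,1],"rot": [0,0,0],"gripper": 3.4},{"offset": [-8,2.6,2],"rot": [0,0,0],"gripper": 3.4},{"offset": [-12,4,3],"rot": [0,0,0],"gripper": 3.4},{"offset": [-16,5.3,4.2],"rot": [0,0,0],"gripper": 3.4},{"offset": [-20,6.6,5.3],"rot": [0,0,0],"gripper": 3.4},{"offset": [-23.75,7.85,6.4],"rot": [0,0,0],"gripper": 3.4},{"offset": [-23.75,7.85,6.4],"rot": [0,0,0],"gripper": 3.4},{"offset": [-23.75,7.85,6.4],"rot": [0,0,0],"gripper": 3.4}]'

```text
time_s: 2.1
eef_pos: [556.9, -270.9, 238.9]
ee_rot: [-0.001, 0.669, 0.743, -0.0]
force: [0.2, -0.8, 0.6]
grip_width: 0.399
grip_force: 0.0
```

Run:
```python
from h import *
rel([557.3,-272.6,85],96)
s=sense(); c=capture("wrist"); save("w1",c["color"])
q=s["ee_rot"]; Rm=R.from_quat([q[1],q[2],q[3],q[0]]).as_matrix()
P=cloud(c); M=np.array(c["mount"]); W=(P@M[:3,:3].T+M[:3,3])@Rm.T+s["eef_pos"]
ok=c["depth"]>0
for n,(x,y),r,lo,hi in [("tin",(549.5,-198),55,24,45),("jarA",(617,-14),60,48,75),("jarB",(446,-41),60,48,75)]:
    m=ok&(np.hypot(W[...,0]-x,W[...,1]-y)<r)&(W[...,2]>lo)&(W[...,2]<hi)
    if m.sum()>50:
        Q=W[m]; (a,b),rad=cv2.minEnclosingCircle(Q[:,:2].astype(np.float32)); print(n,m.sum(),a,b,rad,Q.mean(0).round(1),np.ptp(Q,axis=0).round(0))
```

```text
t 2.1 tcp [ 556.9 -270.9  238.9] head 96.0 tilt [-0.0015  0.0013 -1.    ] F [ 0.2 -0.8  0.6] grip 0.399
offset [-0.2   0.04 15.39] rotz -0.0
tin 6693 548.8209838867188 -199.5706024169922 38.00625228881836 [ 548.8 -198.6   30.6] [76. 75.  6.]
```

View pics/w1.png

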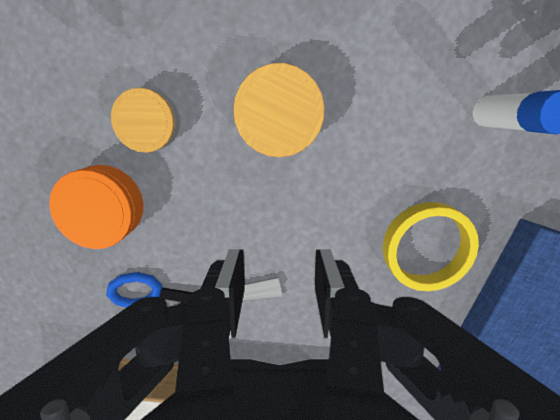

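The wrist view shows the large brass tin centred ahead of the fingers at (280,110), with its centre at about (549,-198.5). It matches the top view. Before descending I'll measure from depth how wide the fingers are at jar height.

Run:
```python
from h import *
s=sense(); c=capture("wrist")
P=cloud(c); M=np.array(c["mount"]); T=P@M[:3,:3].T+M[:3,3]
T=T[(c["depth"]>0)&(T[...,2]<110)]
for z in range(-30,90,6):
    q=T[(T[:,2]>=z)&(T[:,2]<z+6)]
    if len(q)>5: print(z,len(q),"y",q[:,1].min().round(1),q[:,1].max().round(1),"absmin",abs(q[:,1]).min().round(1),"x",q[:,0].min().round(1),q[:,0].max().round(1))
rel([557.3,-272.6,85],96)
```

```text
-30 1136 y -20.2 20.5 absmin 7.8 x 18.1 21.4
-24 4093 y -60.4 60.4 absmin 0.1 x 9.5 21.3
-18 8352 y -63.6 64.1 absmin 0.1 x 3.6 18.8
-12 8121 y -63.4 62.5 absmin 0.1 x -4.7 18.6
-6 7336 y -59.9 60.3 absmin 0.1 x -11.6 18.7
0 4161 y -57.5 57.8 absmin 7.1 x -13.1 18.4
6 2982 y -55.2 55.0 absmin 14.7 x -12.7 17.7
12 6083 y -52.9 52.5 absmin 16.2 x -12.3 14.7
18 2473 y -50.5 50.8 absmin 17.0 x -12.8 14.5
24 1274 y -48.2 48.4 absmin 18.3 x -5.8 14.7
30 1039 y -34.0 35.4 absmin 16.6 x -11.4 12.8
36 558 y -30.4 30.6 absmin 16.6 x -11.0 12.1
42 653 y -30.6 30.8 absmin 16.6 x -11.1 12.0
48 572 y -30.4 31.1 absmin 16.6 x -11.6 11.8
54 528 y -30.5 31.2 absmin 16.6 x -11.0 12.1
60 413 y -30.7 30.4 absmin 16.6 x -10.7 12.0
66 174 y -23.5 23.9 absmin 16.6 x -10.8 11.6
t 2.2 tcp [ 557.1 -269.8  240.3] head 96.09 tilt [ 1.e-04  1.e-04 -1.e+00] F [-0.1  0.9 -0.7] grip 0.397
offset [-2.800e-01 -1.000e-02  1.553e+01] rotz 0.09
```

Fingers are 31 mm half-width, but the linkage is 48 mm half-width down to 30 mm ahead of the TCP. To clear the 56 mm jar tops I'll keep the TCP at z≈91, which puts the tips at about 21 on the 30 mm tin.

Emit:
step_arm --plan '[{"offset": [-0.3,0,3],"rot": [0,0,0],"gripper": 3.4},{"offset": [-0.3,0,6],"rot": [0,0,0],"gripper": 3.4},{"offset": [-0.3,0,9],"rot": [0,0,0],"gripper": 3.4},{"offset": [-0.3,0,12],"rot": [0,0,0],"gripper": 3.4},{"offset": [-0.3,0,14],"rot": [0,0,0],"gripper": 3.4},{"offset": [-0.3,0,14.9],"rot": [0,0,0],"gripper": 3.4},{"offset": [-0.3,0,14.9],"rot": [0,0,0],"gripper": 3.4},{"offset": [-0.3,0,14.9],"rot": [0,0,0],"gripper": 3.4},{"offset": [-0.3,0,14.9],"rot": [0,0,0],"gripper": 3.4}]'

```text
time_s: 3.1
eef_pos: [558.0, -273.8, 92.4]
ee_rot: [0.001, 0.669, 0.744, 0.0]
force: [0.2, -0.6, -0.3]
grip_width: 0.399
grip_force: 0.0
```

```bash
cat >> h.py <<'E'
def look(name=None):
    s=sense(); c=capture("wrist")
    if name: save(name,c["color"])
    q=s["ee_rot"]; Rm=R.from_quat([q[1],q[2],q[3],q[0]]).as_matrix()
    P=cloud(c); M=np.array(c["mount"]); T=P@M[:3,:3].T+M[:3,3]; W=T@Rm.T+s["eef_pos"]
    ok=(c["depth"]>0)
    hsv=cv2.cvtColor(c["color"],cv2.COLOR_RGB2HSV)
    br=ok&(hsv[...,1]>120)&(hsv[...,0]>10)&(hsv[...,0]<30)&(abs(W[...,2]-30)<7)&(T[...,0]>-5)&(T[...,0]<110)&(abs(T[...,1])<50)
    pts=lambda m:fit(W[m][:,:2])
    if br.sum()>100:
        a,b,r=fit(T[br][:,:2]); w=Rm@[a,b,0]+s["eef_pos"]; print("tin n",br.sum(),"tool",round(a,1),round(b,1),"r",round(r,1),"world",w[:2].round(1),"z",W[br][:,2].mean().round(1))
    for n,(x,y) in dict(A=(617,-14),B=(446,-41)).items():
        m=ok&(np.hypot(W[...,0]-x,W[...,1]-y)<60)&(abs(W[...,2]-56)<6)
        if m.sum()>100: f=fit(W[m][:,:2]); print("jar",n,m.sum(),np.round(f,1))
def fit(Q):
    # circle from the convex hull, least squares
    from scipy.optimize import least_squares
    H=cv2.convexHull(Q.astype(np.float32))[:,0].astype(float); (x,y),r=cv2.minEnclosingCircle(H.astype(np.float32))
    return least_squares(lambda p:np.hypot(H[:,0]-p[0],H[:,1]-p[1])-p[2],[x,y,r],loss="soft_l1").x
E
python3 - <<'E'
from h import *
look("w2")
rel([557.4,-273,91],96)
E
```

```text
tin n 29461 tool 74.6 -1.4 r 37.5 world [ 548.7 -199.8] z 30.6
t 3.15 tcp [ 557.9 -273.9   92.2] head 96.05 tilt [ 0.0017 -0.0013 -1.    ] F [-0.8 -0.1 -0.1] grip 0.398
offset [ 0.09 -0.04  0.12] rotz 0.05
```

View pics/w2.png

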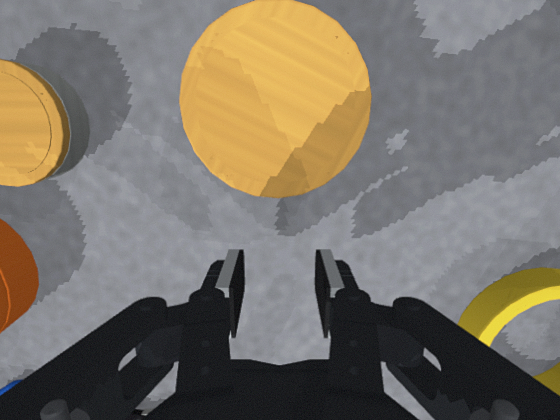

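The tin sits at (275,98), centred between the fingertips within about 1 mm. I'll make contact and push a few centimetres.

Emit:
step_arm --plan '[{"offset": [0.6,-0.05,0.1],"rot": [0,0,0],"gripper": 3.4},{"offset": [1.2,-0.05,0.1],"rot": [0,0,0],"gripper": 3.4},{"offset": [1.8,-0.05,0.1],"rot": [0,0,0],"gripper": 3.4},{"offset": [2.3,-0.05,0.1],"rot": [0,0,0],"gripper": 3.4},{"offset": [2.7,-0.05,0.1],"rot": [0,0,0],"gripper": 3.4},{"offset": [3.1,-0.05,0.1],"rot": [0,0,0],"gripper": 3.4},{"offset": [3.6,-0.05,0.1],"rot": [0,0,0],"gripper": 3.4},{"offset": [4.2,-0.05,0.1],"rot": [0,0,0],"gripper": 3.4},{"offset": [4.8,-0.05,0.1],"rot": [0,0,0],"gripper": 3.4},{"offset": [5.4,-0.05,0.1],"rot": [0,0,0],"gripper": 3.4},{"offset": [6.0,-0.05,0.1],"rot": [0,0,0],"gripper": 3.4},{"offset": [6.5,-0.05,0.1],"rot": [0,0,0],"gripper": 3.4}]'

```text
time_s: 4.35
eef_pos: [550.1, -208.6, 89.9]
ee_rot: [-0.0, 0.669, 0.743, -0.0]
force: [-0.4, -0.4, 0.8]
grip_width: 0.398
grip_force: 0.3
```

Run:
```python
from h import *
look()
m=np.array([531.6,-27.4]);d=np.array([np.cos(np.radians(96)),np.sin(np.radians(96))])
s=sense(); v=s["eef_pos"][:2]-m; print("s",v@d,"lateral (+=right, tool y)",v@[d[1],-d[0]])
rel([*(m-(46+90)*d),91.5],96)
```

```text
tin n 25667 tool 44.8 0.1 r 37.7 world [ 545.4 -164. ] z 30.6
s -181.43880694774913 lateral (+=right, tool y) -0.5375423519023574
t 4.4 tcp [ 550.  -207.9   89.9] head 96.08 tilt [-3.e-04  4.e-04 -1.e+00] F [-0.5 -0.   0.4] grip 0.401
offset [ 4.54  0.06 -0.16] rotz 0.08
```

Emit:
step_arm --plan '[{"offset": [0.4,0.05,-0.1],"rot": [0,0,0],"gripper": 3.4},{"offset": [0.9,0.05,-0.15],"rot": [0,0,0],"gripper": 3.4},{"offset": [1.4,0.05,-0.15],"rot": [0,0,0],"gripper": 3.4},{"offset": [1.9,0.05,-0.15],"rot": [0,0,0],"gripper": 3.4},{"offset": [2.4,0.05,-0.15],"rot": [0,0,0],"gripper": 3.4},{"offset": [2.9,0.05,-0.15],"rot": [0,0,0],"gripper": 3.4},{"offset": [3.4,0.05,-0.15],"rot": [0,0,0],"gripper": 3.4},{"offset": [3.9,0.05,-0.15],"rot": [0,0,0],"gripper": 3.4},{"offset": [4.3,0.05,-0.15],"rot": [0,0,0],"gripper": 3.4},{"offset": [4.5,0.05,-0.15],"rot": [0,0,0],"gripper": 3.4}]'

```text
time_s: 5.4
eef_pos: [545.9, -163.9, 91.4]
ee_rot: [-0.0, 0.669, 0.744, -0.0]
force: [1.1, -1.8, 1.0]
grip_width: 0.398
grip_force: 0.4
```

Run:
```python
from h import *
look("w3")
m=np.array([531.6,-27.4]);d=np.array([np.cos(np.radians(96)),np.sin(np.radians(96))])
s=sense(); v=s["eef_pos"][:2]-m; print("s",v@d,"lateral (+=right, tool y)",v@[d[1],-d[0]])
rel([*(m-46*d),91.5],96)
```

```text
tin n 25125 tool 45.0 0.1 r 37.6 world [ 541.2 -119.2] z 30.6
jar A 1585 [616.4 -16.1  41.2]
jar B 4236 [466.3 -68.1  13.2]
s -137.1351846033043 lateral (+=right, tool y) -0.07208977858338259
t 5.45 tcp [ 545.9 -163.8   91.4] head 96.07 tilt [-1.e-04  1.e-04 -1.e+00] F [ 0.8 -0.1  0. ] grip 0.397
offset [ 9.11  0.02 -0.01] rotz 0.07
```

View pics/w3.png

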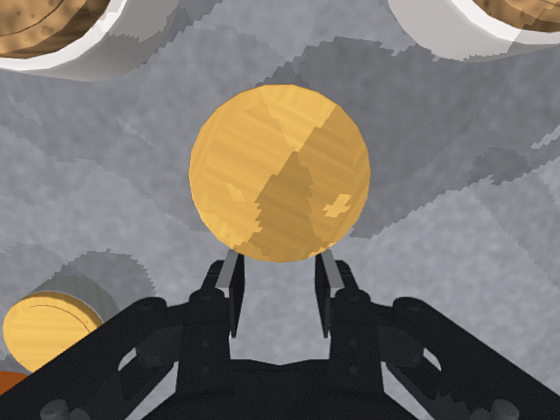

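The tin sits firmly in the cradle at (280,173), with the jar faces at upper left and upper right. I'll push 3 cm more, then fit the jar walls with the known radius to refine the gap.

Emit:
step_arm --plan '[{"offset": [0.4,0,0],"rot": [0,0,0],"gripper": 3.4},{"offset": [0.9,0,0],"rot": [0,0,0],"gripper": 3.4},{"offset": [1.4,0,0],"rot": [0,0,0],"gripper": 3.4},{"offset": [1.9,0,0],"rot": [0,0,0],"gripper": 3.4},{"offset": [2.4,0,0],"rot": [0,0,0],"gripper": 3.4},{"offset": [2.8,0,0],"rot": [0,0,0],"gripper": 3.4},{"offset": [3.0,0,0],"rot": [0,0,0],"gripper": 3.4}]'

```text
time_s: 6.15
eef_pos: [542.7, -134.0, 91.4]
ee_rot: [-0.0, 0.669, 0.744, -0.0]
force: [0.4, -0.6, -0.0]
grip_width: 0.396
grip_force: 0.3
```

Run:
```python
from h import *
from scipy.optimize import least_squares
look()
s=sense(); c=capture("wrist"); q=s["ee_rot"]; Rm=R.from_quat([q[1],q[2],q[3],q[0]]).as_matrix()
M=np.array(c["mount"]); T=cloud(c)@M[:3,:3].T+M[:3,3]; W=T@Rm.T+s["eef_pos"]; C=[]
for x,y in [(617,-14),(446,-41)]:
    m=(c["depth"]>0)&(np.hypot(W[...,0]-x,W[...,1]-y)<56)&(W[...,2]>12)&(W[...,2]<48)&(T[...,0]>25)
    Q=W[m]; f=least_squares(lambda p:np.hypot(Q[:,0]-p[0],Q[:,1]-p[1])-45,[x,y],loss="soft_l1"); C.append(f.x)
    print(m.sum(),f.x.round(1),"rms",np.sqrt(np.mean(f.fun**2)).round(2))
C=np.array(C); print("sep",np.linalg.norm(C[0]-C[1]),"mid",C.mean(0)); g=(C[0]-C[1])/174
print("TCP lateral vs wrist-mid along gap x:",(s["eef_pos"][:2]-C.mean(0))@[np.sin(np.radians(96)),-np.cos(np.radians(96))])
rel([531.6-.1045*-46,-27.4-.9945*46,91.5],96)
```

```text
tin n 25143 tool 45.0 0.1 r 37.6 world [538.  -89.3] z 30.6
jar A 13657 [601.4 -36.9  19.9]
jar B 17246 [456.5 -50.7  30.1]
7548 [617.9 -14.9] rms 1.56
7681 [445.1 -41.6] rms 1.58
sep 174.8982031160246 mid [531.48691296 -28.26774915]
TCP lateral vs wrist-mid along gap x: 0.08520268179464943
t 6.25 tcp [ 542.7 -134.2   91.4] head 96.06 tilt [-1.e-04  2.e-04 -1.e+00] F [ 0.6  0.8 -0.2] grip 0.396
offset [ 6.13  0.02 -0.01] rotz 0.06
```

The wrist view puts the gap's middle at (531.5,-28.3), which agrees with the top view, and the lateral error is about 0.1 mm. Going straight through.

Emit:
step_arm --plan '[{"offset": [0.4,0,0],"rot": [0,0,0],"gripper": 3.4},{"offset": [0.9,0,0],"rot": [0,0,0],"gripper": 3.4},{"offset": [1.4,0,0],"rot": [0,0,0],"gripper": 3.4},{"offset": [1.9,0,0],"rot": [0,0,0],"gripper": 3.4},{"offset": [2.4,0,0],"rot": [0,0,0],"gripper": 3.4},{"offset": [2.9,0,0],"rot": [0,0,0],"gripper": 3.4},{"offset": [3.4,0,0],"rot": [0,0,0],"gripper": 3.4},{"offset": [3.9,0,0],"rot": [0,0,0],"gripper": 3.4},{"offset": [4.4,0,0],"rot": [0,0,0],"gripper": 3.4},{"offset": [4.9,0,0],"rot": [0,0,0],"gripper": 3.4},{"offset": [5.3,0,0],"rot": [0,0,0],"gripper": 3.4},{"offset": [5.5,0,0],"rot": [0,0,0],"gripper": 3.4}]'

```text
time_s: 7.45
eef_pos: [536.9, -79.4, 91.4]
ee_rot: [-0.0, 0.669, 0.743, -0.0]
force: [0.6, -1.0, 1.3]
grip_width: 0.4
grip_force: 0.3
```

Run:
```python
from h import *
look()
rel([531.5+.1045*-10,-28+.9945*10,91.5],96)
```

```text
tin n 25142 tool 45.1 0.1 r 37.5 world [532.2 -34.6] z 30.6
jar A 28426 [616.8 -16.1  40.5]
jar B 27888 [446.2 -42.6  40.8]
t 7.5 tcp [536.8 -79.3  91.4] head 96.06 tilt [-2.e-04  1.e-04 -1.e+00] F [-0.5  0.8  0.3] grip 0.398
offset [ 6.16  0.01 -0.01] rotz 0.06
```

Emit:
step_arm --plan '[{"offset": [0.4,0,0],"rot": [0,0,0],"gripper": 3.4},{"offset": [0.9,0,0],"rot": [0,0,0],"gripper": 3.4},{"offset": [1.4,0,0],"rot": [0,0,0],"gripper": 3.4},{"offset": [1.9,0,0],"rot": [0,0,0],"gripper": 3.4},{"offset": [2.4,0,0],"rot": [0,0,0],"gripper": 3.4},{"offset": [2.9,0,0],"rot": [0,0,0],"gripper": 3.4},{"offset": [3.4,0,0],"rot": [0,0,0],"gripper": 3.4},{"offset": [3.9,0,0],"rot": [0,0,0],"gripper": 3.4},{"offset": [4.4,0,0],"rot": [0,0,0],"gripper": 3.4},{"offset": [4.9,0,0],"rot": [0,0,0],"gripper": 3.4},{"offset": [5.4,0,0],"rot": [0,0,0],"gripper": 3.4},{"offset": [5.6,0,0],"rot": [0,0,0],"gripper": 3.4}]'

```text
time_s: 8.7
eef_pos: [531.0, -23.6, 91.4]
ee_rot: [-0.0, 0.669, 0.744, -0.0]
force: [0.7, -0.4, -0.1]
grip_width: 0.392
grip_force: 0.3
```

Emit:
step_arm --plan '[{"offset": [0.4,0,0],"rot": [0,0,0],"gripper": 3.4},{"offset": [0.9,0,0],"rot": [0,0,0],"gripper": 3.4},{"offset": [1.4,0,0],"rot": [0,0,0],"gripper": 3.4},{"offset": [1.9,0,0],"rot": [0,0,0],"gripper": 3.4},{"offset": [2.4,0,0],"rot": [0,0,0],"gripper": 3.4},{"offset": [2.9,0,0],"rot": [0,0,0],"gripper": 3.4},{"offset": [3.4,0,0],"rot": [0,0,0],"gripper": 3.4},{"offset": [3.9,0,0],"rot": [0,0,0],"gripper": 3.4},{"offset": [4.4,0,0],"rot": [0,0,0],"gripper": 3.4},{"offset": [4.9,0,0],"rot": [0,0,0],"gripper": 3.4},{"offset": [5.4,0,0],"rot": [0,0,0],"gripper": 3.4},{"offset": [5.6,0,0],"rot": [0,0,0],"gripper": 3.4}]'

```text
time_s: 9.9
eef_pos: [525.1, 32.1, 91.4]
ee_rot: [-0.0, 0.669, 0.744, -0.0]
force: [-0.7, -0.6, 0.3]
grip_width: 0.4
grip_force: 0.3
```

Run:
```python
from h import *
look()
s=sense(); t=s["eef_pos"][:2]+45*np.array([np.cos(np.radians(96)),np.sin(np.radians(96))])
e=np.array([544.5,225.5])-t; h=np.degrees(np.arctan2(e[1],e[0])); print("tin est",t,"to card",e,h,np.linalg.norm(e))
u=np.array([np.cos(np.radians(h)),np.sin(np.radians(h))])
rel([*(t-45*u),91.5],h); rel([*([544.5,225.5]-45*u),91.5],h)
```

```text
tin n 25145 tool 45.0 0.1 r 37.6 world [520.4  76.8] z 30.6
jar A 2524 [616.7  -7.3  33.8]
jar B 1005 [445.6 -39.6  38.8]
tin est [520.34299916  76.89047759] to card [ 24.15700084 148.60952241] 80.76712625249495 150.56012367794986
t 9.95 tcp [525.   32.1  91.4] head 96.07 tilt [-1.e-04  1.e-04 -1.e+00] F [ 0.1 -0.2 -0.2] grip 0.401
offset [ 0.16 -1.18 -0.01] rotz 15.3
t 9.95 tcp [525.   32.1  91.4] head 96.07 tilt [-1.e-04  1.e-04 -1.e+00] F [ 0.1 -0.2 -0.2] grip 0.401
offset [ 1.468e+01  2.790e+00 -1.000e-02] rotz 15.3
```

Emit:
step_arm --plan '[{"offset": [0.3,-0.23,0],"rot": [0,0,4],"gripper": 3.4},{"offset": [0.62,-0.47,0],"rot": [0,0,8],"gripper": 3.4},{"offset": [1.06,-0.67,0],"rot": [0,0,12],"gripper": 3.4},{"offset": [1.51,-0.82,0],"rot": [0,0,15.3],"gripper": 3.4},{"offset": [1.99,-0.69,0],"rot": [0,0,15.3],"gripper": 3.4},{"offset": [2.48,-0.55,0],"rot": [0,0,15.3],"gripper": 3.4},{"offset": [2.96,-0.42,0],"rot": [0,0,15.3],"gripper": 3.4},{"offset": [3.44,-0.29,0],"rot": [0,0,15.3],"gripper": 3.4},{"offset": [3.92,-0.16,0],"rot": [0,0,15.3],"gripper": 3.4},{"offset": [4.4,-0.03,0],"rot": [0,0,15.3],"gripper": 3.4},{"offset": [4.89,0.11,0],"rot": [0,0,15.3],"gripper": 3.4},{"offset": [5.1,0.16,0],"rot": [0,0,15.3],"gripper": 3.4}]'

```text
time_s: 11.15
eef_pos: [521.4, 83.0, 91.4]
ee_rot: [-0.0, 0.762, 0.648, 0.0]
force: [-0.5, -0.7, -0.6]
grip_width: 0.396
grip_force: 0.3
```

Run:
```python
from h import *
look("w4")
u=np.array([np.cos(np.radians(80.8)),np.sin(np.radians(80.8))])
rel([*([544.5,225.5]-45*u),91.5],80.8)
```

```text
tin n 25114 tool 44.9 0.0 r 37.6 world [528.7 127.3] z 30.6
t 11.2 tcp [521.4  83.   91.4] head 80.77 tilt [ 1.e-04  1.e-04 -1.e+00] F [ 0.8 -0.1 -0.4] grip 0.399
offset [ 9.93 -0.   -0.01] rotz -0.03
```

View pics/w4.png

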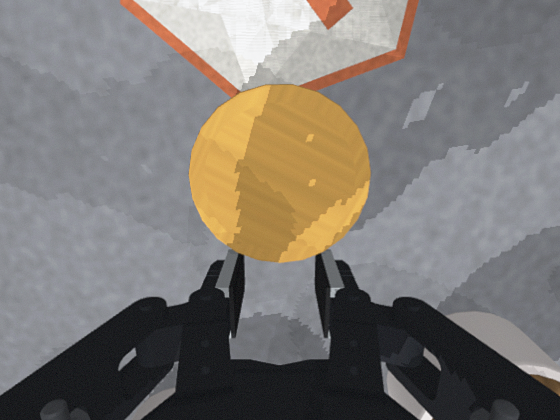

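The tin is cradled at (280,173) and just reaching the card's edge, with the card straight ahead. 9.9 cm remain.

Emit:
step_arm --plan '[{"offset": [0.4,0,0],"rot": [0,0,0],"gripper": 3.4},{"offset": [0.9,0,0],"rot": [0,0,0],"gripper": 3.4},{"offset": [1.4,0,0],"rot": [0,0,0],"gripper": 3.4},{"offset": [1.9,0,0],"rot": [0,0,0],"gripper": 3.4},{"offset": [2.4,0,0],"rot": [0,0,0],"gripper": 3.4},{"offset": [2.9,0,0],"rot": [0,0,0],"gripper": 3.4},{"offset": [3.4,0,0],"rot": [0,0,0],"gripper": 3.4},{"offset": [3.9,0,0],"rot": [0,0,0],"gripper": 3.4},{"offset": [4.4,0,0],"rot": [0,0,0],"gripper": 3.4},{"offset": [4.9,0,0],"rot": [0,0,0],"gripper": 3.4},{"offset": [5.4,0,0],"rot": [0,0,0],"gripper": 3.4},{"offset": [5.7,0,0],"rot": [0,0,0],"gripper": 3.4}]'

```text
time_s: 12.4
eef_pos: [530.6, 139.2, 91.4]
ee_rot: [0.0, 0.762, 0.648, 0.0]
force: [-0.2, -1.7, -0.4]
grip_width: 0.4
grip_force: 0.3
```

Emit:
step_arm --plan '[{"offset": [0.4,0,0],"rot": [0,0,0],"gripper": 3.4},{"offset": [0.9,0,0],"rot": [0,0,0],"gripper": 3.4},{"offset": [1.4,0,0],"rot": [0,0,0],"gripper": 3.4},{"offset": [1.9,0,0],"rot": [0,0,0],"gripper": 3.4},{"offset": [2.4,0,0],"rot": [0,0,0],"gripper": 3.4},{"offset": [2.9,0,0],"rot": [0,0,0],"gripper": 3.4},{"offset": [3.4,0,0],"rot": [0,0,0],"gripper": 3.4},{"offset": [3.8,0,0],"rot": [0,0,0],"gripper": 3.4},{"offset": [4.1,0,0],"rot": [0,0,0],"gripper": 3.4},{"offset": [4.2,0,0],"rot": [0,0,0],"gripper": 3.4}]'

```text
time_s: 13.4
eef_pos: [537.3, 180.5, 91.4]
ee_rot: [0.0, 0.762, 0.648, 0.0]
force: [0.4, -1.3, -0.3]
grip_width: 0.397
grip_force: 0.3
```

Emit:
step_arm --plan '[{"offset": [-0.4,0,0],"rot": [0,0,0],"gripper": 3.4},{"offset": [-1,0,0],"rot": [0,0,0],"gripper": 3.4},{"offset": [-2,0,0],"rot": [0,0,0],"gripper": 3.4},{"offset": [-3,0,0],"rot": [0,0,0],"gripper": 3.4},{"offset": [-3,0,-3],"rot": [0,0,0],"gripper": 3.4},{"offset": [-3,0,-7],"rot": [0,0,0],"gripper": 3.4},{"offset": [-3,0,-11],"rot": [0,0,0],"gripper": 3.4},{"offset": [-3,0,-15],"rot": [0,0,0],"gripper": 3.4},{"offset": [-3,0,-15],"rot": [0,0,0],"gripper": 3.4},{"offset": [-3,0,-15],"rot": [0,0,0],"gripper": 3.4}]'

```text
time_s: 14.4
eef_pos: [532.4, 149.9, 241.7]
ee_rot: [0.0, 0.762, 0.648, 0.0]
force: [-1.4, -0.4, -1.0]
grip_width: 0.398
grip_force: 0.0
```

Run:
```python
from h import *
look("w5")
c=capture("top"); save("top5",c["color"])
```

```text
tin n 6436 tool 75.8 -0.1 r 37.2 world [544.6 224.7] z 30.6
jar A 296 [628.2 -34.1  26.5]
```

View pics/w5.png

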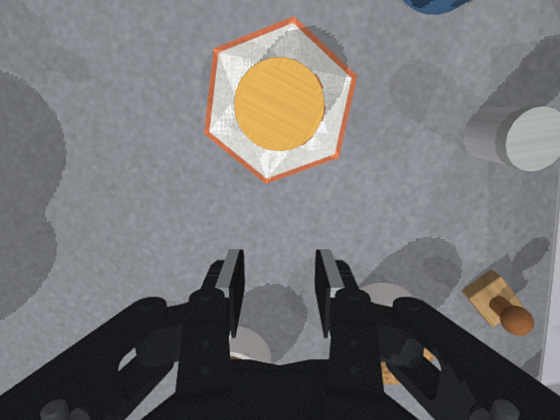

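View pics/top5.png

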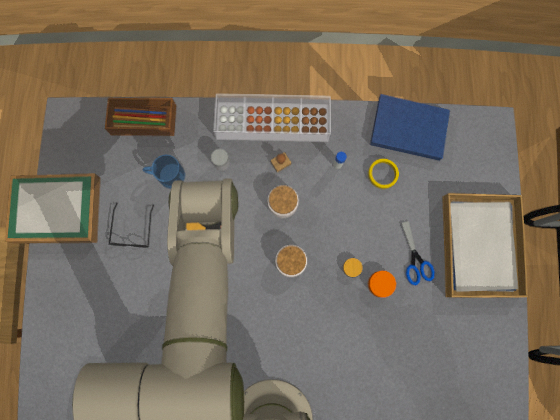

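The wrist view shows the tin at (280,104), wholly inside the card's hexagon with a white margin all round. The top view shows everything else where it was, and the robot is clear.

```bash
python3 -c "
from rig import *
print(finish_job())"
```

```text
the job is handed in; nothing more can be done
None
```

The large brass tin was pushed through the gap between the jars and now lies wholly on the hexagonal card, about 1 mm from its centre. Nothing else on the table appears to have moved, and the job was handed in at about 14.5 s.

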